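Pack the transit box: heavy tin below, light tin above, cover plate over its pins

TASK

Pack the wooden transit box: the two green tins look alike, so feel which one is heavier, lay that one flat on the floor of the box first, lay the lighter tin flat on top of it, and finish with the yellow cover plate from the sloping rack, lowered over the two locating pins until it rests flush on the box's end walls. Set things down instead of dropping them, let go of everything, and leave the saw-blade stacks and the bottle where they are.

Things in the scene. Friction and masses are not known exactly. Their poses are not given: they have to be found in the camera images.
- box: Open wooden box, fixed; origin at the centre of its underside, y along its length, z up. Floor 6 mm thick; inside 138 (x) x 128 (y) mm. End walls at y = +-64 to +-88 mm, 150 mm wide and 90 mm high, a pin on each; side walls at x = +-69 to +-75 mm, only 36 mm high. Two tins lying along y, stacked on the floor, reach 86 mm, 4 mm below the end walls' tops.
- pin_a (a point): Foot of a steel locating pin on the middle of an end wall's top, 90 mm above the box's underside, at box y = +76 mm; pin 12 mm across, 20 mm high, tapering over its upper 10 mm to 5 mm.
- pin_b (a point): Foot of a steel locating pin on the middle of an end wall's top, 90 mm above the box's underside, at box y = -76 mm; pin 12 mm across, 20 mm high, tapering over its upper 10 mm to 5 mm.
- tin_a_mid (a point): Closed flat green tin, white patch on the lid, 60 (x) x 116 (y) x 40 (z) mm; this point is its centre, 20 mm above its underside, z up. Starts flat on the bench; take it across its 60 mm. The tins look alike: one is full (0.65 to 0.95 kg), the other almost empty (0.18 to 0.30 kg); either may be the full one, only lifting tells. The contents rattle some 3 mm.
- tin_b_mid (a point): Closed flat green tin, white patch on the lid, 60 (x) x 116 (y) x 40 (z) mm; this point is its centre, 20 mm above its underside, z up. Starts flat on the bench; take it across its 60 mm. The tins look alike: one is full (0.65 to 0.95 kg), the other almost empty (0.18 to 0.30 kg); either may be the full one, only lifting tells. The contents rattle some 3 mm.
- tin_a: The same tin as tin_a_mid; origin at the centre of its underside.
- tin_b: The same tin as tin_b_mid; origin at the centre of its underside.
- plate_bar (a point): Centre of the black grip bar on the yellow cover plate: bar 24 (x) x 70 (y) x 34 mm high, in the middle of the plate's upper face; this point is 17 mm above that face, 23 mm above the underside. z is the plate's normal. At the start it leans 30 degrees from vertical on the rack; the bar is level: take it across its 24 mm with the tool tilted along the normal.
- plate: The yellow cover plate, 80 (x) x 200 (y) x 6 mm, 0.12 kg, with two 15 mm holes at x = 0, y = +-76 mm; origin at the centre of its underside, axes as plate_bar. It is the same turned half round and may be laid on either way.
- rack: Blue sloping rack, fixed; origin on the bench under its middle, y along its level direction; the 120 x 230 mm board rises at 30 degrees towards its +x, from 32 mm to 92 mm above the bench, with an 8 mm lip at its lower edge.
- stack_far: Stack of large saw blades, 160 mm across, 42 mm high, behind the tins; a bystander, origin at its underside.
- stack_mid: Stack of small saw blades, 110 mm across, 60 mm high, behind the box; a bystander, origin at its underside.
- oil: White bottle with a red cap, 64 mm across, 170 mm tall; a bystander, origin at its underside.

How it is judged (in metres and radians):
On the way, in this order (a step that is already met when the one before it is completed fails the run):
1. The heavier tin lies flat on the box floor, let go (((z of tin_a_mid in the frame of box between 0.022 and 0.03 m and horizontal distance between tin_a_mid and box below 0.045 m and angle between tin_a_mid's own z axis and vertical below 0.08 rad and linear speed of tin_a below 0.03 m/s and contact force between tin_a and box above 4.8 N and contact force between tin_a and the fingers below 0.1 N) or (z of tin_b_mid in the frame of box between 0.022 and 0.03 m and horizontal distance between tin_b_mid and box below 0.045 m and angle between tin_b_mid's own z axis and vertical below 0.08 rad and linear speed of tin_b below 0.03 m/s and contact force between tin_b and box above 4.8 N and contact force between tin_b and the fingers below 0.1 N))), for 0.2 s.
2. The lighter tin lies flat on the heavier one, let go (((z of tin_a_mid in the frame of box between 0.022 and 0.03 m and horizontal distance between each of tin_a_mid, tin_b_mid and box below 0.045 m and angle between each of tin_a_mid, tin_b_mid's own z axis and vertical below 0.08 rad and linear speed of each of tin_a, tin_b below 0.03 m/s and z of tin_b_mid in the frame of box between 0.061 and 0.071 m and contact force between tin_a and tin_b between 0.8 and 4.8 N and contact force between each of tin_a, tin_b and the fingers below 0.1 N) or (z of tin_b_mid in the frame of box between 0.022 and 0.03 m and horizontal distance between each of tin_b_mid, tin_a_mid and box below 0.045 m and angle between each of tin_b_mid, tin_a_mid's own z axis and vertical below 0.08 rad and linear speed of each of tin_b, tin_a below 0.03 m/s and z of tin_a_mid in the frame of box between 0.061 and 0.071 m and contact force between tin_a and tin_b between 0.8 and 4.8 N and contact force between each of tin_b, tin_a and the fingers below 0.1 N))), for 0.2 s.
At the end, for the whole second after the job is handed in: Heavier tin flat on the box floor (4 mm), lighter tin flat on it (5 mm; it presses under 4.8 N), both within 45 mm of the box's middle and 0.08 rad of level; plate over both pins, flush (2.5 mm), centred (6 mm), level (0.04 rad), in line (0.06 rad); all at rest and released (((z of tin_a_mid in the frame of box between 0.022 and 0.03 m and horizontal distance between each of tin_a_mid, tin_b_mid and box below 0.045 m and angle between each of tin_a_mid, tin_b_mid's own z axis and vertical below 0.08 rad and linear speed of each of tin_a, tin_b below 0.03 m/s and z of tin_b_mid in the frame of box between 0.061 and 0.071 m and contact force between tin_a and tin_b between 0.8 and 4.8 N and contact force between each of tin_a, tin_b and the fingers below 0.1 N) or (z of tin_b_mid in the frame of box between 0.022 and 0.03 m and horizontal distance between each of tin_b_mid, tin_a_mid and box below 0.045 m and angle between each of tin_b_mid, tin_a_mid's own z axis and vertical below 0.08 rad and linear speed of each of tin_b, tin_a below 0.03 m/s and z of tin_a_mid in the frame of box between 0.061 and 0.071 m and contact force between tin_a and tin_b between 0.8 and 4.8 N and contact force between each of tin_b, tin_a and the fingers below 0.1 N)) and z of plate_bar in the frame of box between 0.11 and 0.1155 m and horizontal distance between plate_bar and box below 0.006 m and angle between plate_bar's own z axis and vertical below 0.04 rad and angle between the y axis of plate_bar and the y axis of box, either way round below 0.06 rad and linear speed of plate below 0.03 m/s and contact force between plate and the fingers below 0.1 N); the robot touches nothing.
It fails at once if A tin is dropped or thrown (moves faster than 0.7 m/s with no finger on it) (linear speed of tin_a above 0.7 m/s and contact force between tin_a and the fingers below 0.05 N).
It fails at once if A tin is dropped or thrown (moves faster than 0.7 m/s with no finger on it) (linear speed of tin_b above 0.7 m/s and contact force between tin_b and the fingers below 0.05 N).
It fails at once if The cover plate is dropped or thrown (moves faster than 0.7 m/s with no finger on it) (linear speed of plate above 0.7 m/s and contact force between plate and the fingers below 0.05 N).
It fails at once if A blade stack or the bottle is moved by more than 30 mm (distance of any of stack_far, stack_mid, oil from where it was at the start of the episode above 0.03 m).
It also fails if it takes over 72 s, if anything falls off the work surface, if the arm or the gripper's body presses on something with over 40 N, if the wrist force passes 120 N, or if a joint passes its speed limit or range.

ROBOT

A 7-joint arm with a two-finger parallel gripper is mounted at the origin on the work surface. World frame = base frame: x ahead of the robot, y to its left, z up, the work surface at z = 0. Lengths are in m, angles in degrees, forces in N, time in s.
With the tool pointing down it reaches from about 0.425 to 0.875 m from the base axis. Payload 4.7 kg.
Tool frame: the origin (TCP) lies at the very end of the fingers, on their centre line; the grasp point (between the pads) lies 19 mm behind it; z points along the fingers, y is the direction in which the jaws open and shut (so a half turn about z gives the same grasp; the last joint's range is limited). The gripper opens to 87 mm and grips with 3 to 60 N. Pads are 19 mm wide; open, the fingers measure 117 mm over their backs; the gripper's body (75 mm by 190 mm) begins 51 mm behind the grasp point.
Start: joints at [-71.27, 18.392, -4.016, 83.108, 1.295, 78.541, -3.26], TCP at [0.2, 0.618, 0.223] pointing down, gripper open.
Joint ranges: [-163.93, 163.93], [-17.29, 119.83], [-79.2, 71.16], [3.27, 140.29], [-89.18, 269.18], [5.43, 117.66], [-154.24, 154.24]. Speed limits (degrees/s): [147.25, 147.25, 180, 180, 180, 180, 180].

INTERFACE

Orientations are given as [roll, pitch, yaw] about the fixed x, y, z axes, in that order (R = Rz(yaw) Ry(pitch) Rx(roll)).
In Python, from cell import monitor, read_camera, camera_info, env, look_for gives the robot as it stands.
- The arm moves only by the tool servo_tool, never from a script. Its argument "commands" is one flat list of numbers, 6 for each row, row after row: the shift along the tool's x, y, z in mm, then the turn, a rotation vector about the tool's x, y, z in degrees. A call has 1 to 10 rows; each row shifts and turns the commanded pose from where the row before left it, along the tool's axes as they then stand; what a row does not reach is not made up. A row lasts 1/10 s, in which the tool goes at most 50 mm and 8.59 degrees, less where a joint would pass 70% of its speed; a pose out of reach is approached as far as the arm can. A call is refused whole if a number of a shift passes 50 or a number of a turn 8.59, either way. A call with a gripper value outside its range is refused whole. "jaw" is the finger opening in mm, from 0 to 87, set as the call begins (left out, the last holds). The fingers move at their own pace and stop on an object; "newtons" is the grip in N (left out, the last holds). Time passes only in rows, so rows that do not move let the fingers close. It gives the time, the measured TCP pose, the force and the opening at its end, in the units of the state.
- monitor.get_obs(): the state, without advancing time (a new reading comes with each control period).
- read_camera(name): name is "scene" or "top" or "wrist"; returns (picture, depth): 400x640x3 uint8, red, green, blue; 400x640 float32, m along the optical axis (not along the pixel's ray), 0 where there is no reading.
- camera_info(name): a dict with "camera_matrix" (3x3 intrinsics, pixels), "R" (3x3) and "t" (3): a world point X has camera coordinates R X + t; the wrist camera has in their place "T_tool_cam" (4x4, takes a point from camera to tool coordinates, whose origin is the TCP and whose axes are the flange's). Camera axes: x right, y down, z forward; pixel columns grow to the right and rows downward; lengths in m; the calibration is good to about 2 mm. A picture is of the moment at which its call begins: read the wrist's pose just before it. camera_info takes no time and is no camera call.
- env.sign_off(): hands the job in, once; it reports no verdict.
Trained networks look in the newest picture that a camera, given by its name, has taken for a name from the list of things; names that differ only in an ending like _2 or _b are one class to them, and where a whole thing is asked for, a point or a joint stands for the part that bears it (a point fixed in the world has none). Each returns a list of dicts, best first, with "conf" (0 to 1); they miss things now and then, are a little off and sometimes report something else, mostly with a low value. They report only what shows in the picture. A call takes as long as a camera call.
- look_for(camera, label): "box" ([left, top, width, height] in pixels, round what is visible of it).
The state is a dict: "time_s": time; "qpos": joint angles; "joint_velocities": joint speeds; "effort": joint torques, N m; "tool_pos": TCP position; "tool_rot": TCP orientation; "force": force on the tool from outside, world axes, zero at the start; "wrist_torque": the same for the moment, N m; "grip_width": finger opening in m.
Only numpy, scipy, OpenCV 4.12 (cv2) and the standard library are available. Lean on these libraries where they do the work, as an engineer would, in place of code of your own. Each camera call takes 0.05 s, during which the arm holds its last target.

## Working session

There is one attempt and no reset: what is moved stays moved. The work goes in short steps, Python scripts to look and compute and a tool call to move; the robot and the scene stay as the last step left them, time stands still between calls to the robot, and variables do not carry over. Pictures are saved under pics/ and viewed, and the job is handed in when it is done.

Besides the shell and the picture viewer there is one more tool, called as a command line: name --argument value ..., lists and objects as JSON in quotes. servo_tool: Moves the arm, as the interface text tells. Its arguments: {"type":"object","properties":{"commands":{"type":"array","items":{"type":"number"}},"jaw":{"type":"number"},"newtons":{"type":"number"}},"required":["commands"]}

```bash
ls; mkdir -p pics; cat > h.py <<'E'
import numpy as np, cv2
from cell import monitor, read_camera, camera_info, env, look_for
def save(n,im): cv2.imwrite('pics/'+n+'.png', im[:,:,::-1])
def cloud(name,depth,pose=None):
    ci=camera_info(name);K=np.array(ci['camera_matrix'])
    v,u=np.mgrid[0:depth.shape[0],0:depth.shape[1]]
    P=np.stack([(u-K[0,2])/K[0,0]*depth,(v-K[1,2])/K[1,1]*depth,depth],-1)
    if name!='wrist':
        R=np.array(ci['R']);t=np.array(ci['t'])
        return (P-t)@R
E
python3 - <<'E'
from h import *
o=monitor.get_obs();print(o)
for n in('scene','top'):
    im,d=read_camera(n);save(n+'0',im);np.save(n+'0.npy',d);np.save(n+'0i.npy',im)
    print(camera_info(n))
    for l in ('box','tin_a','plate','rack','oil','stack_far','stack_mid','plate_bar','pin_a'):
        if n=='top':print(l,look_for(n,l))
E
```

```text
pics
{'time_s': 0.0, 'qpos': array([-71.27061729,  18.44175226,  -4.01579554,  83.1738345 ,
         1.29477965,  78.53945553,  -3.26027041]), 'joint_velocities': array([ 0.12344058,  0.09477864,  0.02148149, -0.02704893, -0.03251723,
       -0.05630951,  0.01748872]), 'effort': array([-1.10309054e-03, -4.91293752e+01, -4.04074648e-01, -3.12528706e+01,
       -6.37110136e-02,  4.33849054e-02,  1.86308657e-04]), 'tool_pos': array([0.19989214, 0.61793453, 0.22144037]), 'tool_rot': array([-1.79890187e+02,  5.29512203e-03,  1.62080285e+02]), 'force': array([-0.96269882,  0.13085141, -0.29503751]), 'wrist_torque': array([ 0.01806233,  0.01430108, -0.01207325]), 'grip_width': 0.08717131384384509}
{'camera_matrix': array([[429.71232723,   0.        , 320.68752667],
       [  0.        , 429.71232723, 197.46932579],
       [  0.        ,   0.        ,   1.        ]]), 'R': array([[ 0.76022142,  0.64965196, -0.00396505],
       [ 0.45753342, -0.53971767, -0.70665975],
       [-0.4612229 ,  0.53540374, -0.70754242]]), 't': array([-0.44613266, -0.20744726,  1.50210284])}
{'camera_matrix': array
[... 479 characters left out ...]
48.5, 50.5, 30.4], 'conf': 0.8}]
plate [{'box': [150.5, 241.6, 82.5, 29.0], 'conf': 0.72}]
rack [{'box': [140.8, 222.3, 99.8, 54.0], 'conf': 0.92}]
oil [{'box': [210.7, 137.0, 36.2, 36.3], 'conf': 0.68}, {'box': [148.3, 240.6, 83.9, 32.4], 'conf': 0.61}]
stack_far [{'box': [356.9, 105.7, 59.1, 61.2], 'conf': 0.6}]
stack_mid [{'box': [253.8, 115.4, 46.7, 45.7], 'conf': 0.87}, {'box': [401.0, 192.1, 44.5, 30.3], 'conf': 0.66}, {'box': [357.1, 107.9, 58.1, 56.8], 'conf': 0.16}]
plate_bar [{'box': [151.2, 238.8, 75.5, 33.7], 'conf': 0.69}, {'box': [288.8, 171.4, 83.2, 76.9], 'conf': 0.45}, {'box': [411.5, 243.4, 49.1, 37.8], 'conf': 0.29}]
pin_a [{'box': [290.0, 170.5, 80.9, 78.3], 'conf': 0.7}]
```

View pics/scene0.png

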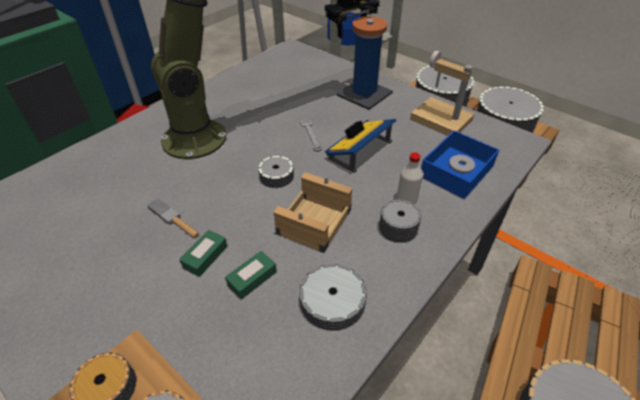

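View pics/top0.png

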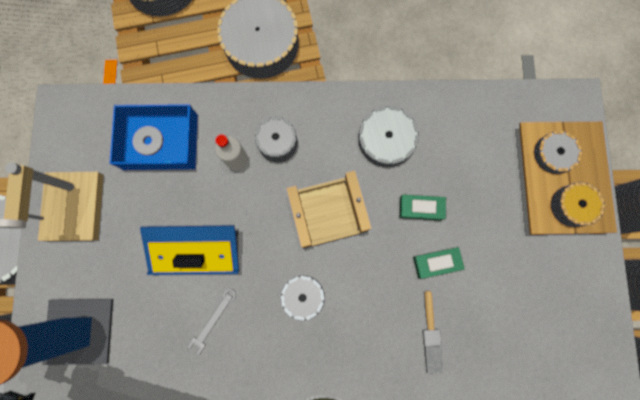

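The scene view shows the box in the middle (315,210), the tins at (203,252) and (250,273), and the rack with the plate at (362,138). In the top view they are at: box (330,210), tins (424,207) and (440,262), plate bar (188,261). Next I'll get metric positions from the depth.

```bash
cat > m.py <<'E'
from h import *
def rect(P,m):
    pts=(P[m][:,:2]*1000).astype(np.float32)
    (c,s,a)=cv2.minAreaRect(pts); return np.round(c,1),np.round(s,1),round(a,2),m.sum()
im=np.load('top0i.npy');d=np.load('top0.npy');P=cloud('top',d)
hsv=cv2.cvtColor(im,cv2.COLOR_RGB2HSV)
z=P[...,2]
v,u=np.mgrid[0:400,0:640]
print('z bench',z[300,370],z[220,500])
def win(a,b,c,e): return (u>a)&(u<b)&(v>c)&(v<e)
for w in (win(395,455,188,228),win(408,472,240,286)):
    m=w&(z>0.03)&(z<0.05); print('tin',rect(P,m),np.median(z[m]))
for w in (win(280,322,165,260),win(330,380,165,260)):
    m=w&(z>0.08)&(z<0.1); print('endwall',rect(P,m),np.median(z[m]), P[m].mean(0))
m=win(280,380,165,260)&(z>0.1);print('pins',P[m])
for w in (win(140,250,215,285),):
    blk=w&(im.max(-1)<60)&(z>0.03); print('bar',rect(P,blk),P[blk].mean(0),P[blk].min(0),P[blk].max(0))
    m=w&(z>0.02)
    yel=w&(hsv[...,0]>20)&(hsv[...,0]<35)&(hsv[...,1]>150)
    y=cv2.erode(yel.astype(np.uint8),np.ones((3,3)))>0
    Q=P[y];c=Q.mean(0);U,S,V=np.linalg.svd(Q-c);print('plate plane',c,V,S)
    q=(Q-c)@V.T; print(q.min(0),q.max(0))
    print('yel',rect(P,yel), 'rack',rect(P,m))
for n,w in dict(oil=win(205,250,130,178),sm=win(250,300,112,165),sf=win(350,422,100,170)).items():
    m=w&(z>0.03);print(n,rect(P,m),z[m].max())
c=im[160:290,130:480];save('topz',cv2.resize(c,None,fx=2.28,fy=2.28,interpolation=2))
E
python3 m.py
```

```text
z bench 0.00055689582860049 -0.002710581239630626
tin (array([ 586.7, -265.6]), array([114.7,  60.5]), 85.74, np.int64(1041)) 0.040359277769499845
tin (array([ 441.9, -300. ]), array([ 60.3, 116.3]), 11.07, np.int64(1110)) 0.040056030115124625
endwall (array([560. ,  55.3]), array([150.7,  24. ]), 13.94, np.int64(585)) 0.09042984567179806 [0.55870348 0.05493597 0.09047495]
endwall (array([596. , -92.3]), array([149.6,  24.7]), 13.92, np.int64(596)) 0.09029218449260802 [ 0.59498667 -0.09190646  0.09005011]
pins [[ 0.43037879 -0.00409603  1.05512708]
 [ 0.43037879 -0.00409603  1.05512708]
 [ 0.43037879 -0.00409603  1.05512708]
 [ 0.43037879 -0.00409603  1.05512708]
 [ 0.43037879 -0.00409603  1.05512708]
 [ 0.43037879 -0.00409603  1.05512708]
 [ 0.43037879 -0.00409603  1.05512708]
 [ 0.43037879 -0.00409603  1.05512708]
 [ 0.43037879 -0.00409603  1.05512708]
 [ 0.43037879 -0.00409603  1.05512708]
 [ 0.43037879 -0.00409603  1.05512708]
 [ 0.43037879 -0.00409603  1.05512708]
 [ 0.60049772 -0.08902866  0.10205948]
 [ 0.59899559 -0.09071439  0.11030261]
 [ 0.43037879 -0.00409603  1.05512708]
[... 2089 characters left out ...]
708]
plate plane [0.46610948 0.32253056 0.06303213] [[-0.0059311   0.81985837 -0.57253566]
 [-0.06019129 -0.57180029 -0.81818179]
 [-0.99816924  0.02960894  0.05273973]] [2.73012491 2.0145017  0.7968553 ]
[-0.83558535 -0.62279817 -0.03046125] [0.09687073 0.07294273 0.07831703]
yel (array([463.6, 211. ]), array([ 69.9, 430. ]), 0.25, np.int64(1956)) rack (array([480.4, 219.7]), array([120. , 447.6]), 0.05, np.int64(4606))
oil (array([580.5, 131.8]), array([400.,  63.]), 33.22, np.int64(770)) 1.0551270768094816
sm (array([638.4,  45.5]), array([413.8, 108.5]), 28.09, np.int64(1425)) 1.0551270768094816
sf (array([ 633.4, -142.2]), array([158.7, 464.8]), 74.62, np.int64(2750)) 1.0551270768094816
```

```bash
python3 - <<'E'
from h import *
im=np.load('scene0i.npy')
save('scz',cv2.resize(im[100:320,160:440],None,fx=2.7,fy=2.7,interpolation=2))
E
```

```text
(no output)
```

View pics/scz.png

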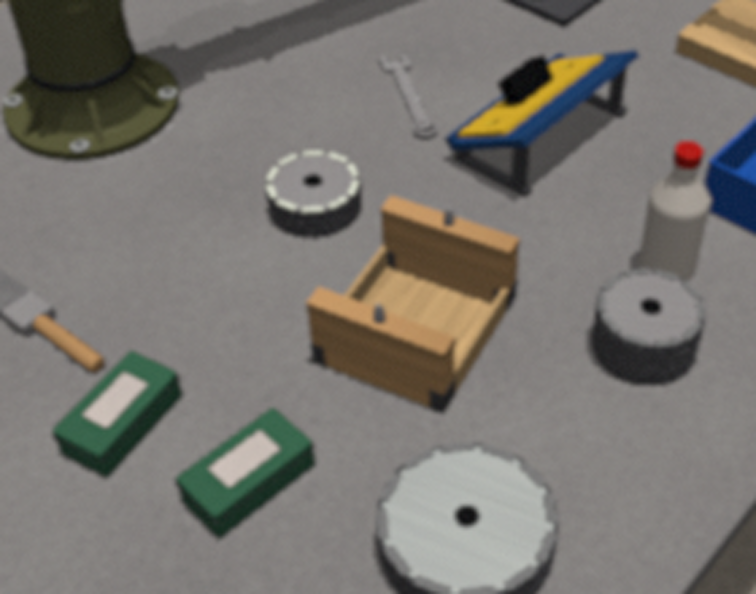

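View pics/topz.png

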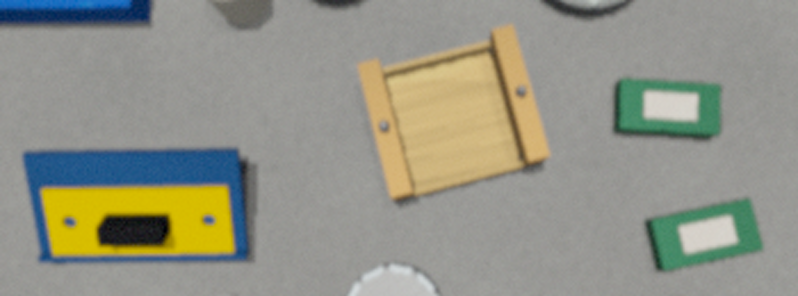

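```bash
cat > m2.py <<'E'
from m import *
print('-----')
def rob(pts):
    pass
ok=d>0
def W(*a): return win(*a)&ok
blk=W(140,250,215,285)&(im.max(-1)<60)
for vv in range(246,276,2):
    pass
R=P[W(165,212,250,274)]; 
yel=W(140,250,215,285)&(hsv[...,0]>20)&(hsv[...,0]<35)&(hsv[...,1]>150)
y=(cv2.erode(yel.astype(np.uint8),np.ones((3,3)))>0)&(z<.12)
Q=P[y];c=np.median(Q,0)
from numpy.linalg import svd,lstsq
A=np.c_[Q[:,:2],np.ones(len(Q))];s=lstsq(A,Q[:,2],rcond=None)[0];print('slope',s,np.degrees(np.arctan(np.hypot(s[0],s[1]))),np.degrees(np.arctan2(s[1],s[0])))
n=np.array([-s[0],-s[1],1]);n/=np.linalg.norm(n)
off=(P-[0,0,s[2]])@n
bar=W(150,225,235,280)&(off>.026)&(off<.045)
B=P[bar];print('bar top n',bar.sum(),'off',np.median(off[bar]),rect(P,bar))
# in-plane
up=np.array([s[0],s[1],0]);up/=np.linalg.norm(up);lev=np.cross([0,0,1],up)
ui=np.cross(lev,n)
for nm,m in(('bar',bar),('yel',y)):
    q=np.c_[P[m]@ui,P[m]@lev,P[m]@n];print(nm,np.percentile(q,[2,98],axis=0),(np.percentile(q,2,axis=0)+np.percentile(q,98,axis=0))/2)
    r=cv2.minAreaRect((q[:,:2]*1000).astype(np.float32));print(r)
    print('world',np.array([r[0][0]/1000,r[0][1]/1000,np.median(q[:,2])])@np.array([ui,lev,n]))
print('n',n,'ui',ui,'lev',lev)
for nm,w in dict(oil=W(205,250,130,178),sm=W(250,300,112,165),sf=W(350,422,100,170),pillar=W(0,112,290,385),white=W(275,330,272,322)).items():
    m=w&(z>0.02);print(nm,rect(P,m),z[m].max(),P[m].min(0),P[m].max(0))
t=np.array([.2,.618,.223]);
for cn in('scene','top'):
    ci=camera_info(cn);p=ci['R']@t+ci['t'];q=ci['camera_matrix']@p;print(cn,q[:2]/q[2])
E
python3 m2.py | sed -n '/-----/,$p'
```

```text
-----
slope [ 0.57552526  0.00189374 -0.20903519] 29.921647994560296 0.18852861076705205
bar top n 294 off 0.033527406587479075 (array([449.1, 325.2]), array([70.1, 23.9]), 89.26, np.int64(294))
bar [[ 0.42007591  0.28968345 -0.15351263]
 [ 0.44337053  0.35708404 -0.14434052]] [ 0.43172322  0.32338374 -0.14892658]
((431.4765625, 323.7087097167969), (70.1966552734375, 25.443105697631836), 88.62744903564453)
world [0.44654442 0.3251798  0.08726181]
yel [[ 0.39465406  0.2300057  -0.18468145]
 [ 0.46767992  0.41811036 -0.17692955]] [ 0.43116699  0.32405803 -0.1808055 ]
((430.8143615722656, 324.22735595703125), (77.63557434082031, 195.59194946289062), 0.1361398547887802)
world [0.46278104 0.32575187 0.05771947]
n [-0.49881254 -0.00164132  0.86670834] ui [0.86670365 0.00285185 0.49881524] lev [-0.00329044  0.99999459  0.        ]
oil (array([724.5, 225.9]), array([54. , 63.3]), 36.39, np.int64(798)) 0.17477400038636728 [0.69638887 0.19732504 0.02011496] [0.75816685 0.26033585 0.174774  ]
sm (array([772.5, 116.4]), array([108. , 106.3]), 85.48, np.int64(1453)) 0.06621691088885392 [0.71922689 0.06259183 0.02139297] [0.82703069 0.17098603 0.06621691]
sf (array([ 781. , -182.8]), array([158.6, 158.8]), 75.05, np.int64(2783)) 0.04939158661012955 [ 0.70135755 -0.26253543  0.02003081] [ 0.86147365 -0.10344751  0.04939159]
pillar (array([290.8, 596.7]), array([108.8,  72.4]), 32.73, np.int64(3647)) 0.29026161797933764 [0.22628925 0.55876854 0.02015537] [0.34059991 0.65653701 0.29026162]
white (array([360.5,  49. ]), array([108.2, 107.3]), 23.82, np.int64(1537)) 0.04608730504995937 [ 0.30589091 -0.00543843  0.02512367] [0.41384871 0.10265207 0.04608731]
scene [349.60157574  32.67256559]
top [  9.08751532 390.58069102]
```

```bash
cat > t.py <<'E'
from h import *
from scipy.spatial.transform import Rotation as Ro
def tgt(x,y,z,yaw,tilt=None):
    return np.array([x,y,z]),Ro.from_euler('xyz',[180,0,yaw],degrees=True)
def delta(x,y,z,yaw,R=None,frm=None):
    o=monitor.get_obs(); p=o['tool_pos'];r=Ro.from_euler('xyz',o['tool_rot'],degrees=True)
    if R is None: R=Ro.from_euler('xyz',[180,0,yaw],degrees=True)
    rel=r.inv()*R
    print('t',round(o['time_s'],2),'p',(p*1000).round(1),'rot',o['tool_rot'].round(2),'F',o['force'].round(2),'g',round(o['grip_width']*1000,1))
    print(' q',o['qpos'].round(0))
    D=(np.array([x,y,z])-p)*1000
    print(' shift now-axes',r.inv().apply(D).round(1),'shift after-turn axes',R.inv().apply(D).round(1),'turn',np.degrees(rel.as_rotvec()).round(2))
E
```

servo_tool --commands '[0,0,-40,0,0,0,0,0,-40,0,0,0,0,0,-40,0,0,0,0,0,0,0,0,8.5,0,0,0,0,0,8.5,0,0,0,0,0,8.5,0,0,0,0,0,8.5,0,0,0,0,0,8.5,0,0,0,0,0,8.5,0,0,0,0,0,8.5]' --jaw 87

```text
time_s: 1.55
tool_pos: [0.2, 0.6185, 0.3426]
tool_rot: [180.0, -0.0, 102.2]
force: [0.1, 0.3, -0.9]
grip_width: 0.0872
```

servo_tool --commands '[-42,20,0,0,0,0,-42,20,0,0,0,0,-42,20,0,0,0,0,-42,20,0,0,0,0,-42,20,0,0,0,0,-42,20,0,0,0,0,-42,20,0,0,0,0,-42,20,0,0,0,0,-42,20,0,0,0,0,-42,20,0,0,0,0]'

```text
time_s: 2.55
tool_pos: [0.4876, 0.2505, 0.343]
tool_rot: [179.9, -0.0, 102.6]
force: [-0.3, -0.2, -0.2]
grip_width: 0.0868
```

```bash
python3 -c "
from t import *
delta(.442,-.3,.12,101.07)"
```

```text
t 2.55 p [487.6 250.5 343. ] rot [ 1.7995e+02 -4.0000e-02  1.0260e+02] F [-0.34 -0.21 -0.18] g 86.8
 q [-51.   4.  22.  87.  -1.  89. -16.]
 shift now-axes [-527.5 -164.7  222.5] shift after-turn axes [-531.5 -150.4  223. ] turn [ 0.05 -0.04  1.53]
```

servo_tool --commands '[-46,-13,10,0,0,1.5,-46,-13,10,0,0,0,-46,-13,10,0,0,0,-46,-13,10,0,0,0,-46,-13,10,0,0,0,-46,-13,10,0,0,0,-46,-13,10,0,0,0,-46,-13,10,0,0,0,-46,-13,10,0,0,0,-46,-13,10,0,0,0]'

```text
time_s: 3.55
tool_pos: [0.4484, -0.2262, 0.2427]
tool_rot: [179.9, -0.0, 101.1]
force: [1.1, 0.2, -0.8]
grip_width: 0.087
```

```bash
python3 -c "
from t import *
delta(.442,-.3,.12,101.07)"
```

```text
t 3.55 p [ 448.4 -226.2  242.7] rot [ 1.7987e+02 -3.0000e-02  1.0110e+02] F [ 1.13  0.22 -0.75] g 87.0
 q [-29.  -3.  52. 104.   2.  78.  34.]
 shift now-axes [-71.2 -20.7 122.6] shift after-turn axes [-71.2 -20.4 122.7] turn [ 0.13 -0.03  0.03]
```

servo_tool --commands '[-24,-7,20,0,0,0,-24,-7,25,0,0,0,-23,-6.5,30,0,0,0,0,0,25,0,0,0,0,0,0,0,0,0]'

```text
time_s: 4.05
tool_pos: [0.4398, -0.2974, 0.1397]
tool_rot: [-179.7, -0.2, 101.0]
force: [0.4, 0.4, 0.5]
grip_width: 0.0871
```

```bash
python3 -c "
from t import *
delta(.442,-.3,.006,101.07)
im,d=read_camera('wrist');save('w1',im);np.save('w1.npy',d)
ci=camera_info('wrist');print(ci)
K=np.array(ci['camera_matrix']);T=np.array(ci['T_tool_cam'])
o=monitor.get_obs();r=Ro.from_euler('xyz',o['tool_rot'],degrees=True)
v,u=np.mgrid[0:400,0:640];Pc=np.stack([(u-K[0,2])/K[0,0]*d,(v-K[1,2])/K[1,1]*d,d],-1)
Pw=r.apply((Pc.reshape(-1,3)@T[:3,:3].T+T[:3,3])).reshape(400,640,3)+o['tool_pos']
g=(im[...,1]>im[...,0]*1.3)&(im[...,1]>im[...,2]*1.15)
m=(d>0)&(abs(Pw[...,2]-.04)<.008)&(abs(Pw[...,0]-.442)<.1)&(abs(Pw[...,1]+.3)<.1)
print(m.sum(),cv2.minAreaRect((Pw[m][:,:2]*1000).astype(np.float32)),np.median(Pw[m][:,2]))
"
```

```text
t 4.05 p [ 439.8 -297.4  139.7] rot [-1.7968e+02 -1.5000e-01  1.0097e+02] F [0.41 0.44 0.47] g 87.1
 q [-21.  11.  58. 107. -10.  67.  51.]
 shift now-axes [ -3.3   2.4 133.7] shift after-turn axes [ -3.    1.7 133.7] turn [-0.32 -0.16 -0.1 ]
{'camera_matrix': array([[294.54812318,   0.        , 318.58740168],
       [  0.        , 294.54812318, 201.05594021],
       [  0.        ,   0.        ,   1.        ]]), 'T_tool_cam': array([[-1.32477937e-04, -9.53944366e-01, -2.99983547e-01,
         8.24814206e-02],
       [ 9.99999989e-01, -1.04782895e-04, -1.08408889e-04,
         1.03873467e-04],
       [ 7.19829047e-05, -2.99983558e-01,  9.53944369e-01,
        -1.63127938e-01],
       [ 0.00000000e+00,  0.00000000e+00,  0.00000000e+00,
         1.00000000e+00]])}
7529 ((441.3533630371094, -301.8613586425781), (60.18621063232422, 115.96318054199219), 11.043652534484863) 0.04306195304416627
```

View pics/w1.png

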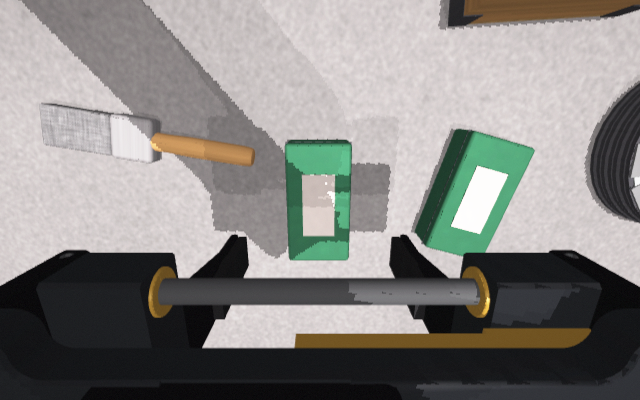

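The wrist view shows tin B lined up between the fingers (centre pixel ~(320,200)), and its position agrees with the top camera to 2 mm. Descending.

servo_tool --commands '[-4,2,40,0,0,0,0,0,40,0,0,0,0,0,35,0,0,0,0,0,14,0,0,0,0,0,3,0,0,0,0,0,0,0,0,0]'

```text
time_s: 4.7
tool_pos: [0.4464, -0.3019, 0.0121]
tool_rot: [179.9, 0.1, 101.1]
force: [0.4, 0.2, 0.4]
grip_width: 0.0869
```

```bash
python3 -c "
from t import *
delta(.4416,-.301,.007,101.07)"
```

```text
t 4.7 p [ 446.4 -301.9   12.1] rot [1.7988e+02 6.0000e-02 1.0112e+02] F [0.43 0.17 0.42] g 86.9
 q [-13.  24.  52. 113. -23.  54.  61.]
 shift now-axes [ 1.8 -4.6  5.1] shift after-turn axes [ 1.8 -4.6  5.1] turn [0.12 0.06 0.05]
```

servo_tool --commands '[2,-4.5,5,0,0,0,0,0,0,0,0,0]'

```text
time_s: 4.9
tool_pos: [0.4403, -0.3005, 0.0064]
tool_rot: [179.9, -0.0, 101.1]
force: [-0.0, -1.4, 0.3]
grip_width: 0.0873
```

servo_tool --commands '[0,0,0,0,0,0,0,0,0,0,0,0,0,0,0,0,0,0,0,0,0,0,0,0,0,0,0,0,0,0]' --jaw 50 --newtons 40

```text
time_s: 5.4
tool_pos: [0.4397, -0.3005, 0.0056]
tool_rot: [-180.0, -0.0, 101.1]
force: [-1.1, 0.3, 2.1]
grip_width: 0.0597
```

servo_tool --commands '[0,0,-3,0,0,0,0,0,-8,0,0,0,0,0,-10,0,0,0,0,0,-10,0,0,0,0,0,0,0,0,0,0,0,0,0,0,0,0,0,0,0,0,0]'

```text
time_s: 6.1
tool_pos: [0.44, -0.3001, 0.0363]
tool_rot: [-180.0, -0.0, 101.1]
force: [-0.8, 0.1, -9.1]
grip_width: 0.0599
```

```bash
python3 -c "
from t import *
o=monitor.get_obs();print(o['force'],o['wrist_torque'],o['effort'])
delta(.4416,-.301,.16,103.94)"
```

```text
[-0.7857603   0.05982329 -9.14009668] [-0.04136645  0.06042535  0.02907828] [-1.24868879e-02 -3.44300544e+01  9.86648440e+00 -2.86616492e+01
  6.06382411e-03  4.33430972e-02 -6.42355335e-04]
t 6.1 p [ 440.  -300.1   36.3] rot [-1.7999e+02 -3.0000e-02  1.0109e+02] F [-0.79  0.06 -9.14] g 59.9
 q [-15.  21.  54. 113. -20.  56.  60.]
 shift now-axes [  -1.1    1.3 -123.7] shift after-turn axes [  -1.3    1.3 -123.7] turn [-0.01 -0.03 -2.85]
```

9.1 N means tin B is the heavy one (~0.9 kg), so it goes straight into the box.

servo_tool --commands '[0,0,-20,0,0,-1,0,0,-30,0,0,-1.85,0,0,-35,0,0,0,0,0,-35,0,0,0,0,0,0,0,0,0]'

```text
time_s: 6.6
tool_pos: [0.4428, -0.3027, 0.1607]
tool_rot: [179.6, 0.3, 103.9]
force: [0.8, -1.7, -8.7]
grip_width: 0.0597
```

```bash
python3 -c "
from t import *
delta(.5775,-.0185,.155,103.94)"
```

```text
t 6.6 p [ 442.8 -302.7  160.7] rot [179.58   0.27 103.9 ] F [ 0.78 -1.68 -8.66] g 59.7
 q [-22.  10.  59. 106.  -9.  69.  54.]
 shift now-axes [243.6 199.    6. ] shift after-turn axes [243.4 199.2   5.7] turn [ 0.42  0.27 -0.04]
```

servo_tool --commands '[15,12,0,0,0,0,30,25,0,0,0,0,36,29,0,0,0,0,36,29,0,0,0,0,36,29,0,0,0,0,36,29,0,0,0,0,30,25,0,0,0,0,17,14,0,0,0,0,7,6,0,0,0,0,0,0,0,0,0,0]'

```text
time_s: 7.6
tool_pos: [0.5734, -0.0161, 0.155]
tool_rot: [-179.9, 0.0, 104.0]
force: [-0.2, 0.2, -8.7]
grip_width: 0.0596
```

```bash
python3 -c "
from t import *
delta(.5775,-.0185,.014,103.94)
im,d=read_camera('wrist');save('w2',im)"
```

```text
t 7.6 p [573.4 -16.1 155. ] rot [-1.7985e+02  2.0000e-02  1.0404e+02] F [-0.17  0.17 -8.72] g 59.6
 q [-42.  15.  47. 101. -12.  70.  23.]
 shift now-axes [ -3.2   3.8 141. ] shift after-turn axes [ -3.3   3.4 141. ] turn [-0.15  0.02  0.1 ]
```

View pics/w2.png

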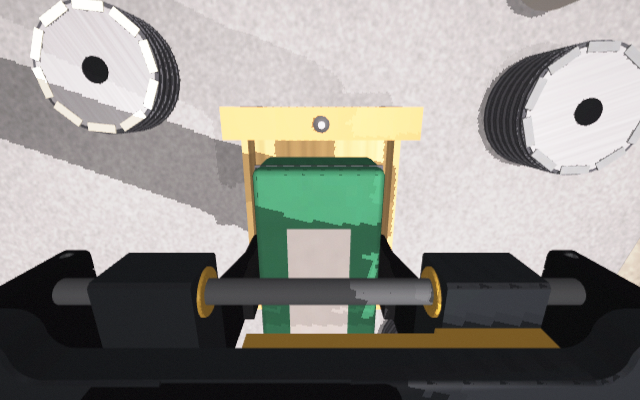

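The wrist view shows the box's far pin at (320,124) and the tin centred on column 320, so it is square to the box. Lowering.

servo_tool --commands '[-3,3.5,10,0,0,0,0,0,25,0,0,0,0,0,30,0,0,0,0,0,25,0,0,0,0,0,12,0,0,0,0,0,0,0,0,0]'

```text
time_s: 8.25
tool_pos: [0.5761, -0.0206, 0.0526]
tool_rot: [-179.8, 0.0, 103.8]
force: [-0.8, -0.3, -8.1]
grip_width: 0.0596
```

```bash
python3 -c "
from t import *
delta(.5775,-.0185,.012,103.94)"
```

```text
t 8.25 p [576.1 -20.6  52.6] rot [-1.7976e+02  1.0000e-02  1.0380e+02] F [-0.78 -0.34 -8.06] g 59.6
 q [-38.  23.  45. 106. -18.  59.  28.]
 shift now-axes [ 1.7  2.  40.6] shift after-turn axes [ 1.7  1.8 40.6] turn [-0.24  0.01 -0.14]
```

servo_tool --commands '[1,1.5,15,0,0,0,0,0,12,0,0,0,0,0,6,0,0,0,0,0,4,0,0,0,0,0,2,0,0,0,0,0,0,0,0,0]'

```text
time_s: 8.85
tool_pos: [0.5794, -0.0177, 0.0156]
tool_rot: [180.0, 0.0, 103.9]
force: [-0.3, 0.5, -8.6]
grip_width: 0.0595
```

servo_tool --commands '[0,0,1,0,0,0,0,0,0,0,0,0]'

```text
time_s: 9.05
tool_pos: [0.5795, -0.0176, 0.0148]
tool_rot: [180.0, -0.0, 103.9]
force: [-0.2, 0.2, -9.1]
grip_width: 0.0597
```

servo_tool --commands '[0,0,1.5,0,0,0,0,0,0,0,0,0]'

```text
time_s: 9.25
tool_pos: [0.5792, -0.0176, 0.013]
tool_rot: [180.0, -0.0, 103.9]
force: [0.3, -0.9, -8.2]
grip_width: 0.0599
```

servo_tool --commands '[0,0,1,0,0,0,0,0,0,0,0,0]'

```text
time_s: 9.45
tool_pos: [0.5792, -0.0176, 0.012]
tool_rot: [-180.0, -0.0, 103.9]
force: [-0.3, -0.2, -8.1]
grip_width: 0.0595
```

servo_tool --commands '[0,0,1,0,0,0,0,0,0,0,0,0]'

```text
time_s: 9.65
tool_pos: [0.5793, -0.0177, 0.0117]
tool_rot: [-180.0, -0.0, 103.9]
force: [-1.6, 0.8, -1.8]
grip_width: 0.0598
```

servo_tool --commands '[0,0,0.5,0,0,0,0,0,0,0,0,0]'

```text
time_s: 9.85
tool_pos: [0.5793, -0.0176, 0.0116]
tool_rot: [-180.0, -0.0, 103.9]
force: [-4.8, 0.8, 5.2]
grip_width: 0.0596
```

Touchdown: the force went from -8 to +5 N. Releasing with a small opening.

servo_tool --commands '[0,0,0,0,0,0,0,0,0,0,0,0,0,0,0,0,0,0,0,0,0,0,0,0]' --jaw 76

```text
time_s: 10.25
tool_pos: [0.5799, -0.0177, 0.0108]
tool_rot: [179.9, 0.0, 103.9]
force: [-0.7, 0.7, 0.4]
grip_width: 0.075
```

servo_tool --commands '[0,0,-10,0,0,0,0,0,-25,0,0,0,0,0,-35,0,0,0,0,0,-40,0,0,0,0,0,-40,0,0,0,0,0,0,0,0,0]'

```text
time_s: 10.85
tool_pos: [0.5833, -0.0184, 0.1672]
tool_rot: [179.4, 0.1, 103.9]
force: [0.6, 0.4, -0.8]
grip_width: 0.0761
```

```bash
python3 -c "
from t import *
im,d=read_camera('top');save('top1',im);P=cloud('top',d)
z=P[...,2]
v,u=np.mgrid[0:400,0:640]
m=(d>0)&(abs(P[...,0]-.578)<.09)&(abs(P[...,1]+.0185)<.09)&(abs(z-.046)<.006)&(im[...,1]>im[...,0]*1.2)
print(m.sum(),cv2.minAreaRect((P[m][:,:2]*1000).astype(np.float32)),np.median(z[m]))
m=(d>0)&(abs(P[...,0]-.587)<.08)&(abs(P[...,1]+.2656)<.08)&(abs(z-.04)<.008)
print(m.sum(),cv2.minAreaRect((P[m][:,:2]*1000).astype(np.float32)),np.median(z[m]))
delta(.5867,-.2656,.16,85.74)"
```

```text
0 ((0.0, 0.0), (0.0, 0.0), 0.0) nan
1033 ((586.6328125, -265.544189453125), (115.432861328125, 61.003150939941406), 85.46127319335938) 0.040116588206529115
t 10.9 p [581.6 -18.  164.3] rot [1.7959e+02 1.0000e-02 1.0392e+02] F [-0.16  0.2   0.06] g 76.3
 q [-42.  15.  48.  99. -12.  70.  23.]
 shift now-axes [-241.6  -54.6    4. ] shift after-turn axes [-246.6   23.5    4.3] turn [ 0.4  -0.05 18.18]
  return _methods._mean(a, axis=axis, dtype=dtype,
  ret = ret.dtype.type(ret / rcount)
```

View pics/top1.png

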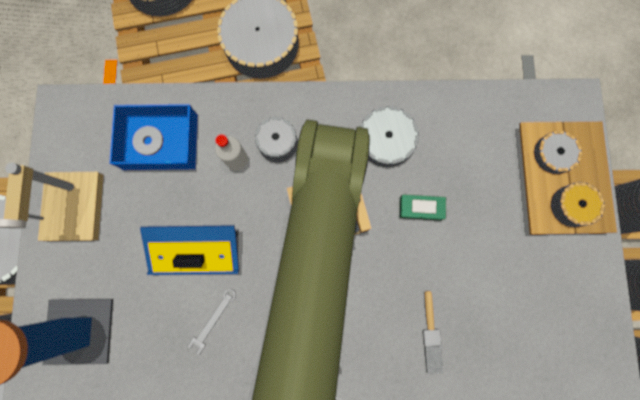

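The top view shows the arm over the box at (330,190), which hides it. Tin A is unmoved at (424,207). Moving on to tin A.

servo_tool --commands '[0,0,0,0,0,6.05,0,0,0,0,0,6.05,0,0,0,0,0,6.05,-30,3,0,0,0,0,-48,5,0,0,0,0,-48,5,0,0,0,0,-48,5,0,0,0,0,-45,5,0,0,0,0,-25,2,0,0,0,0,0,0,0,0,0,0]' --jaw 87

```text
time_s: 11.9
tool_pos: [0.5836, -0.2688, 0.1598]
tool_rot: [-179.9, 0.2, 85.3]
force: [-0.5, 0.3, 0.1]
grip_width: 0.0872
```

servo_tool --commands '[0,0,0,0,0,0]'

```text
time_s: 12.0
tool_pos: [0.5855, -0.2629, 0.1595]
tool_rot: [-179.9, -0.0, 85.7]
force: [-0.5, -0.1, -0.2]
grip_width: 0.0871
```

```bash
python3 -c "
from t import *
delta(.5866,-.2656,.007,85.6)
im,d=read_camera('wrist');save('w3',im)
ci=camera_info('wrist')
K=np.array(ci['camera_matrix']);T=np.array(ci['T_tool_cam'])
o=monitor.get_obs();r=Ro.from_euler('xyz',o['tool_rot'],degrees=True)
v,u=np.mgrid[0:400,0:640];Pc=np.stack([(u-K[0,2])/K[0,0]*d,(v-K[1,2])/K[1,1]*d,d],-1)
Pw=r.apply((Pc.reshape(-1,3)@T[:3,:3].T+T[:3,3])).reshape(400,640,3)+o['tool_pos']
m=(d>0)&(abs(Pw[...,2]-.04)<.008)&(abs(Pw[...,0]-.587)<.08)&(abs(Pw[...,1]+.2656)<.08)
print(m.sum(),cv2.minAreaRect((Pw[m][:,:2]*1000).astype(np.float32)),np.median(Pw[m][:,2]))
"
```

```text
t 12.0 p [ 585.5 -262.9  159.5] rot [-1.7991e+02 -4.0000e-02  8.5680e+01] F [-0.47 -0.05 -0.23] g 87.1
 q [-18.  26.  52.  91. -21.  74.  34.]
 shift now-axes [ -2.7   1.5 152.5] shift after-turn axes [ -2.6   1.3 152.5] turn [-0.09 -0.04  0.08]
6541 ((585.0811767578125, -266.3045959472656), (115.17424011230469, 60.24810028076172), 85.62294006347656) 0.04122119163709087
```

View pics/w3.png

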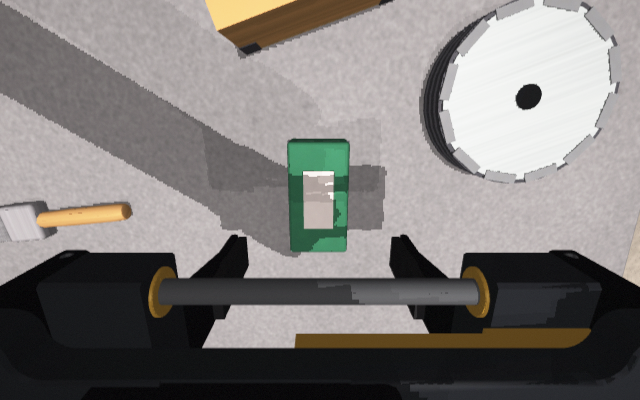

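Tin A at (318,195) is lined up with the fingers. Descending.

servo_tool --commands '[-3,1,40,0,0,0,0,0,40,0,0,0,0,0,38,0,0,0,0,0,20,0,0,0,0,0,10,0,0,0,0,0,0,0,0,0,0,0,0,0,0,0]'

```text
time_s: 12.75
tool_pos: [0.5881, -0.2654, 0.0137]
tool_rot: [179.9, 0.0, 85.9]
force: [0.3, 0.8, 0.6]
grip_width: 0.0868
```

```bash
python3 -c "
from t import *
delta(.586,-.2658,.007,85.6)"
```

```text
t 12.75 p [ 588.1 -265.4   13.7] rot [1.799e+02 1.000e-02 8.585e+01] F [0.32 0.79 0.63] g 86.8
 q [-13.  35.  47.  97. -29.  60.  39.]
 shift now-axes [-0.6 -2.1  6.7] shift after-turn axes [-0.6 -2.1  6.7] turn [0.1  0.01 0.25]
```

servo_tool --commands '[-0.5,-2,5,0,0,0,0,0,0,0,0,0]'

```text
time_s: 12.95
tool_pos: [0.5851, -0.2664, 0.0082]
tool_rot: [179.9, -0.0, 85.8]
force: [-0.3, -0.2, 0.1]
grip_width: 0.0869
```

servo_tool --commands '[0,0,0,0,0,0,0,0,0,0,0,0,0,0,0,0,0,0,0,0,0,0,0,0,0,0,0,0,0,0]' --jaw 50 --newtons 25

```text
time_s: 13.45
tool_pos: [0.585, -0.2663, 0.0076]
tool_rot: [-180.0, -0.0, 85.8]
force: [0.3, 1.1, 1.4]
grip_width: 0.0601
```

servo_tool --commands '[0,0,-5,0,0,0,0,0,-10,0,0,0,0,0,-15,0,0,0,0,0,0,0,0,0,0,0,0,0,0,0]'

```text
time_s: 13.95
tool_pos: [0.5855, -0.2664, 0.0385]
tool_rot: [179.9, 0.0, 85.8]
force: [-0.1, -0.6, -1.8]
grip_width: 0.0603
```

servo_tool --commands '[0,0,-25,0,0,-4,0,0,-40,0,0,-6,0,0,-40,0,0,-6,0,0,-25,0,0,-2.2,0,0,0,0,0,0,0,0,0,0,0,0]'

```text
time_s: 14.55
tool_pos: [0.5847, -0.2659, 0.1669]
tool_rot: [-180.0, -0.0, 103.9]
force: [-0.4, -0.7, -2.8]
grip_width: 0.06
```

```bash
python3 -c "
from t import *
delta(.5778,-.0185,.165,103.94)"
```

```text
t 14.55 p [ 584.7 -265.9  166.9] rot [-1.8000e+02 -5.0000e-02  1.0393e+02] F [-0.38 -0.66 -2.78] g 60.0
 q [-15.  25.  48.  90. -19.  74.  50.]
 shift now-axes [241.8  52.9   2. ] shift after-turn axes [241.8  52.9   1.9] turn [-0.   -0.05 -0.01]
```

Tin A weighs about 2–2.5 N, so it is the light one. Moving it over the box.

servo_tool --commands '[15,3,0,0,0,0,30,7,0,0,0,0,38,8,0,0,0,0,38,8,0,0,0,0,38,8,0,0,0,0,38,8,0,0,0,0,27,7,0,0,0,0,13,3,0,0,0,0,5,1,0,0,0,0,0,0,0,0,0,0]'

```text
time_s: 15.55
tool_pos: [0.5774, -0.0193, 0.1667]
tool_rot: [-179.9, 0.0, 104.0]
force: [0.3, -0.6, -1.2]
grip_width: 0.0599
```

servo_tool --commands '[0,0,10,0,0,0,0,0,20,0,0,0,0,0,20,0,0,0,0,0,0,0,0,0,0,0,0,0,0,0]'

```text
time_s: 16.05
tool_pos: [0.5776, -0.0203, 0.1173]
tool_rot: [-179.9, 0.0, 103.8]
force: [0.9, -0.6, -1.0]
grip_width: 0.0598
```

```bash
python3 -c "
from t import *
delta(.5778,-.0185,.06,103.94)
im,d=read_camera('wrist');save('w4',im)"
```

```text
t 16.05 p [577.6 -20.3 117.3] rot [-1.7994e+02  4.0000e-02  1.0384e+02] F [ 0.86 -0.57 -1.02] g 59.8
 q [-39.  18.  45. 102. -13.  66.  24.]
 shift now-axes [ 1.8  0.7 57.3] shift after-turn axes [ 1.7  0.6 57.3] turn [-0.06  0.04 -0.1 ]
```

View pics/w4.png

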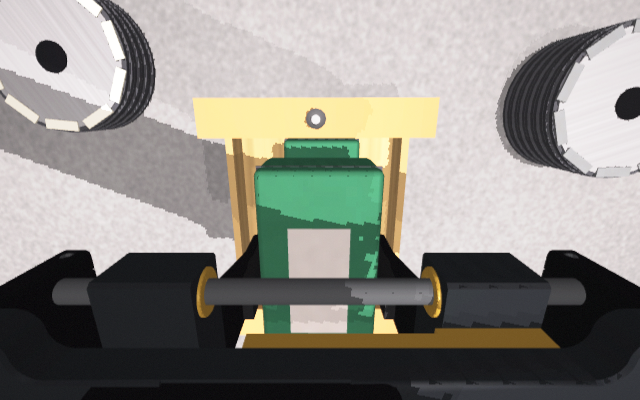

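The lower tin is centred at (321,150) under the held one and the pin is at (316,119), so they line up. Lowering slowly.

servo_tool --commands '[1.5,0.5,15,0,0,0,0,0,20,0,0,0,0,0,12,0,0,0,0,0,6,0,0,0,0,0,3,0,0,0,0,0,0,0,0,0,0,0,0,0,0,0]'

```text
time_s: 16.8
tool_pos: [0.5787, -0.0171, 0.0622]
tool_rot: [179.9, 0.0, 104.0]
force: [0.7, 0.1, -2.3]
grip_width: 0.0599
```

servo_tool --commands '[0,0,1.5,0,0,0,0,0,0,0,0,0]'

```text
time_s: 17.0
tool_pos: [0.5783, -0.017, 0.0603]
tool_rot: [180.0, -0.0, 104.0]
force: [-0.2, 0.1, -2.1]
grip_width: 0.0597
```

servo_tool --commands '[0,0,1,0,0,0,0,0,0,0,0,0]'

```text
time_s: 17.2
tool_pos: [0.5781, -0.017, 0.0591]
tool_rot: [180.0, -0.0, 104.0]
force: [0.0, -0.3, -1.5]
grip_width: 0.0599
```

servo_tool --commands '[0,0,2,0,0,0,0,0,0,0,0,0]'

```text
time_s: 17.4
tool_pos: [0.5779, -0.017, 0.0568]
tool_rot: [-180.0, -0.0, 104.0]
force: [-0.5, 0.3, -3.1]
grip_width: 0.0596
```

servo_tool --commands '[0,0,1.5,0,0,0,0,0,0,0,0,0]'

```text
time_s: 17.6
tool_pos: [0.5779, -0.017, 0.0553]
tool_rot: [-180.0, -0.0, 104.0]
force: [0.5, 0.1, -2.0]
grip_width: 0.0598
```

servo_tool --commands '[0,0,1,0,0,0,0,0,0,0,0,0]'

```text
time_s: 17.8
tool_pos: [0.578, -0.017, 0.0544]
tool_rot: [-180.0, -0.0, 104.0]
force: [-0.3, 1.2, -1.5]
grip_width: 0.0595
```

servo_tool --commands '[0,0,1,0,0,0,0,0,0,0,0,0]'

```text
time_s: 18.0
tool_pos: [0.5782, -0.0171, 0.0536]
tool_rot: [180.0, 0.0, 104.0]
force: [0.1, 0.2, -1.1]
grip_width: 0.0599
```

servo_tool --commands '[0,0,0.6,0,0,0,0,0,0,0,0,0]'

```text
time_s: 18.2
tool_pos: [0.5782, -0.0171, 0.0536]
tool_rot: [180.0, -0.0, 104.0]
force: [-2.2, 0.2, 5.8]
grip_width: 0.0598
```

servo_tool --commands '[0,0,0.5,0,0,0,0,0,0,0,0,0]'

```text
time_s: 18.4
tool_pos: [0.5782, -0.017, 0.0536]
tool_rot: [180.0, -0.0, 104.0]
force: [-3.8, 1.4, 7.1]
grip_width: 0.0598
```

Touchdown at 0.0536 m, as computed. Releasing.

servo_tool --commands '[0,0,0,0,0,0,0,0,0,0,0,0,0,0,0,0,0,0,0,0,0,0,0,0]' --jaw 76

```text
time_s: 18.8
tool_pos: [0.5781, -0.017, 0.0523]
tool_rot: [180.0, 0.0, 104.0]
force: [0.2, -0.0, 0.3]
grip_width: 0.0749
```

servo_tool --commands '[0,0,-10,0,0,0,0,0,-25,0,0,0,0,0,-40,0,0,0,0,0,-40,0,0,0,0,0,-30,0,0,0,0,0,0,0,0,0,0,0,0,0,0,0]'

```text
time_s: 19.5
tool_pos: [0.5785, -0.0171, 0.1984]
tool_rot: [179.9, -0.0, 104.0]
force: [-0.3, 0.8, -0.9]
grip_width: 0.0762
```

```bash
python3 -c "
from t import *
# plate: n, bar
n=np.array([-.4988,-.0016,.8667]); y=np.array([.8667,.0028,.4988]) # jaw dir = plate x (up-slope) 
y-=n*(n@y);y/=np.linalg.norm(y); zz=-n/np.linalg.norm(n); x=np.cross(y,zz)
R=Ro.from_matrix(np.c_[x,y,zz]);print(R.as_euler('xyz',degrees=True))
top=np.array([.4463,.3255,.0875]) # bar top centre
from numpy import array
for off in (0.12,.08,0):  # along normal from bar centre grasp
    g=top-n*0.017; tcp=g+zz*.019+n*off
    print(off,tcp); delta(*tcp,0,R=R)
im,d=read_camera('wrist');save('w5',im)
ci=camera_info('wrist')
K=np.array(ci['camera_matrix']);T=np.array(ci['T_tool_cam'])
o=monitor.get_obs();r=Ro.from_euler('xyz',o['tool_rot'],degrees=True)
v,u=np.mgrid[0:400,0:640];Pc=np.stack([(u-K[0,2])/K[0,0]*d,(v-K[1,2])/K[1,1]*d,d],-1)
Pw=r.apply((Pc.reshape(-1,3)@T[:3,:3].T+T[:3,3])).reshape(400,640,3)+o['tool_pos']
m=(d>0)&(abs(Pw[...,2]-.087)<.006)&(im[...,1]>im[...,0]*1.2)
print(m.sum(),cv2.minAreaRect((Pw[m][:,:2]*1000).astype(np.float32)),np.median(Pw[m][:,2]))
"
```

```text
[1.50078743e+02 5.68388041e-04 9.01847746e+01]
0.12 [0.40440093 0.3253656  0.16030258]
t 19.5 p [578.5 -17.1 198.4] rot [ 1.7989e+02 -2.0000e-02  1.0398e+02] F [-0.3   0.82 -0.94] g 76.2
 q [-41.  13.  47.  97. -10.  74.  21.]
 shift now-axes [374.3 -86.3  38.1] shift after-turn axes [ 343.  -168.9  -53.2] turn [-29.67  -3.63  13.47]
0.08 [0.42435293 0.3254296  0.12563458]
t 19.5 p [578.5 -17.1 198.4] rot [ 1.7989e+02 -2.0000e-02  1.0398e+02] F [-0.3   0.82 -0.94] g 76.2
 q [-41.  13.  47.  97. -10.  74.  21.]
 shift now-axes [369.5 -67.   72.8] shift after-turn axes [ 343.  -168.9  -13.2] turn [-29.67  -3.63  13.47]
0 [0.46425693 0.3255576  0.05629858]
t 19.5 p [578.5 -17.1 198.4] rot [ 1.7989e+02 -2.0000e-02  1.0398e+02] F [-0.3   0.82 -0.94] g 76.2
 q [-41.  13.  47.  97. -10.  74.  21.]
 shift now-axes [360.  -28.4 142.2] shift after-turn axes [ 343.  -168.9   66.8] turn [-29.67  -3.63  13.47]
4960 ((577.5352172851562, -18.544445037841797), (59.407894134521484, 114.41505432128906), 13.869659423828125) 0.08579778914969
```

View pics/w5.png

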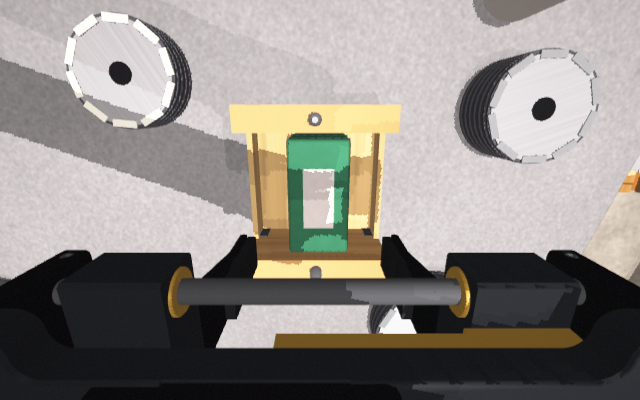

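The wrist view shows the top tin squarely in the box at (318,195), and the depth gives (577.5,-18.5) mm with its top at 86 mm. Now the plate: tilt, then approach along its normal.

servo_tool --commands '[0,0,-10,-7.4,-0.9,3.4,0,0,-10,-7.4,-0.9,3.4,0,0,-10,-7.4,-0.9,3.4,0,0,-10,-7.4,-0.9,3.3,40,-20,0,0,0,0,42,-20,0,0,0,0,42,-20,0,0,0,0,42,-20,0,0,0,0,42,-20,0,0,0,0,42,-20,0,0,0,0]'

```text
time_s: 20.55
tool_pos: [0.4636, 0.2327, 0.1745]
tool_rot: [150.4, 0.1, 90.2]
force: [1.1, 1.1, 0.5]
grip_width: 0.0759
```

```bash
cat > p.py <<'E'
from t import *
import sys
n=np.array([-.4988,-.0016,.8667]); y=np.array([.8667,.0028,.4988])
y-=n*(n@y);y/=np.linalg.norm(y); zz=-n/np.linalg.norm(n); x=np.cross(y,zz)
R=Ro.from_matrix(np.c_[x,y,zz])
top=np.array([.4463,.3255,.0875])
def go(off):
    g=top-n*0.017; tcp=g+zz*.019+n*off
    print(off,tcp.round(4)); delta(*tcp,0,R=R)
if __name__=='__main__':
    for a in sys.argv[1:]: go(float(a))
E
python3 p.py .1
```

```text
0.1 [0.4144 0.3254 0.143 ]
t 20.55 p [463.6 232.7 174.5] rot [1.5043e+02 1.2000e-01 9.0150e+01] F [1.06 1.07 0.54] g 75.9
 q [-31. -12. -11. 127.  24.  46. -56.]
 shift now-axes [ 92.9 -58.1   3. ] shift after-turn axes [ 92.9 -58.1   2.9] turn [-0.35  0.12  0.03]
```

servo_tool --commands '[31,-19,0,0,0,0,31,-19,0,0,0,0,31,-20,0,0,0,0,0,0,0,0,0,0]' --jaw 60

```text
time_s: 20.95
tool_pos: [0.4108, 0.3287, 0.1448]
tool_rot: [150.6, 0.1, 90.7]
force: [0.5, 0.2, -0.5]
grip_width: 0.061
```

```bash
python3 p.py .1; python3 -c "
from p import *
im,d=read_camera('wrist');save('w6',im)
ci=camera_info('wrist')
K=np.array(ci['camera_matrix']);T=np.array(ci['T_tool_cam'])
o=monitor.get_obs();r=Ro.from_euler('xyz',o['tool_rot'],degrees=True)
v,u=np.mgrid[0:400,0:640];Pc=np.stack([(u-K[0,2])/K[0,0]*d,(v-K[1,2])/K[1,1]*d,d],-1)
Pt=Pc@T[:3,:3].T+T[:3,3]
Pw=r.apply(Pt.reshape(-1,3)).reshape(400,640,3)+o['tool_pos']
Q=(Pw-top)@R.as_matrix()   # tool axes about expected bar-top centre
m=(d>0)&(v<250)&(abs(Q[...,2])<.008)&(abs(Q[...,0])<.06)&(abs(Q[...,1])<.03)&(im.max(-1)<90)
print(m.sum(),cv2.minAreaRect((Q[m][:,:2]*1000).astype(np.float32)),np.median(Q[m][:,2]))
"
```

```text
0.1 [0.4144 0.3254 0.143 ]
t 20.95 p [410.8 328.7 144.8] rot [1.5055e+02 1.3000e-01 9.0660e+01] F [ 0.54  0.16 -0.52] g 61.0
 q [-35.  -6. -22. 124.  31.  48. -75.]
 shift now-axes [-3.3  2.2  3.3] shift after-turn axes [-3.3  2.2  3.3] turn [-0.48 -0.12  0.48]
2095 ((-0.7342491149902344, -0.23442840576171875), (64.24402618408203, 23.205801010131836), 0.17733119428157806) -0.001019874460744956
```

View pics/w6.png

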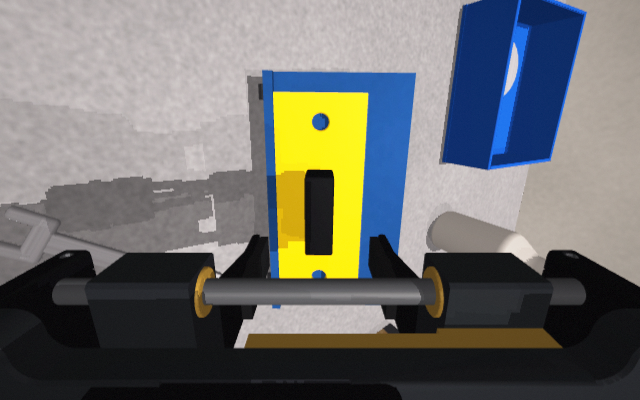

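The wrist view shows the bar at (319,212), lined up with the fingers and within 1 mm of the prediction. Approaching along the normal.

servo_tool --commands '[-3,2,20,0,0,0,0,0,30,-0.4,0,0.4,0,0,18,0,0,0,0,0,0,0,0,0,0,0,0,0,0,0]'

```text
time_s: 21.5
tool_pos: [0.4503, 0.3207, 0.0893]
tool_rot: [150.0, -0.1, 89.7]
force: [-0.1, 0.7, -0.4]
grip_width: 0.0605
```

```bash
python3 p.py .007
```

```text
0.007 [0.4608 0.3255 0.0624]
t 21.5 p [450.3 320.7  89.3] rot [ 1.4998e+02 -9.0000e-02  8.9740e+01] F [-0.05  0.73 -0.36] g 60.5
 q [-33.   2. -21. 126.  39.  41. -81.]
 shift now-axes [ 4.8 -4.4 28.6] shift after-turn axes [ 4.8 -4.3 28.6] turn [ 0.1   0.14 -0.43]
```

servo_tool --commands '[4,-4,12,0,0,-0.4,0,0,10,0,0,0,0,0,3,0,0,0,0,0,0,0,0,0]'

```text
time_s: 21.9
tool_pos: [0.4595, 0.3257, 0.0662]
tool_rot: [149.9, 0.1, 90.1]
force: [0.3, -0.2, 0.9]
grip_width: 0.0599
```

```bash
python3 p.py .007
```

```text
0.007 [0.4608 0.3255 0.0624]
t 21.9 p [459.5 325.7  66.2] rot [1.4993e+02 6.0000e-02 9.0150e+01] F [ 0.27 -0.2   0.89] g 59.9
 q [-33.   5. -20. 125.  43.  39. -85.]
 shift now-axes [-0.1 -0.8  3.9] shift after-turn axes [-0.1 -0.8  3.9] turn [ 0.15  0.07 -0.01]
```

servo_tool --commands '[0,-0.8,3.5,0,0,0,0,0,0,0,0,0]'

```text
time_s: 22.1
tool_pos: [0.4604, 0.326, 0.0628]
tool_rot: [149.9, 0.0, 90.2]
force: [-0.1, -0.4, -1.1]
grip_width: 0.0603
```

servo_tool --commands '[0,0,0,0,0,0,0,0,0,0,0,0,0,0,0,0,0,0,0,0,0,0,0,0,0,0,0,0,0,0,0,0,0,0,0,0]' --jaw 10 --newtons 25

```text
time_s: 22.7
tool_pos: [0.4601, 0.3261, 0.0626]
tool_rot: [149.9, 0.0, 90.2]
force: [-2.3, -0.2, 0.3]
grip_width: 0.0239
```

```bash
python3 p.py .007
```

```text
0.007 [0.4608 0.3255 0.0624]
t 22.7 p [460.1 326.1  62.6] rot [1.4994e+02 4.0000e-02 9.0180e+01] F [-2.26 -0.24  0.3 ] g 23.9
 q [-34.   5. -20. 126.  44.  39. -85.]
 shift now-axes [-0.5  0.5  0.5] shift after-turn axes [-0.5  0.5  0.5] turn [0.14 0.04 0.01]
```

Bar gripped (23.9 mm). Lifting along the normal.

servo_tool --commands '[0,0,-8,0,0,0,0,0,-15,0,0,0,0,0,-25,0,0,0,0,0,-30,0,0,0,0,0,-25,0,0,0,0,0,0,0,0,0]'

```text
time_s: 23.3
tool_pos: [0.4086, 0.3284, 0.1558]
tool_rot: [149.6, -0.2, 90.3]
force: [0.2, 0.4, -0.4]
grip_width: 0.0239
```

```bash
python3 -c "
from t import *
delta(.5778,-.0185,.2,103.94)
im,d=read_camera('wrist');save('w7',im)"
```

```text
t 23.3 p [408.6 328.4 155.8] rot [149.65  -0.23  90.33] F [ 0.16  0.38 -0.4 ] g 23.9
 q [-35.  -7. -23. 124.  30.  49. -76.]
 shift now-axes [-347.7  167.3   45.1] shift after-turn axes [-377.5   80.6  -44.2] turn [ 30.24   3.38 -13.35]
```

View pics/w7.png

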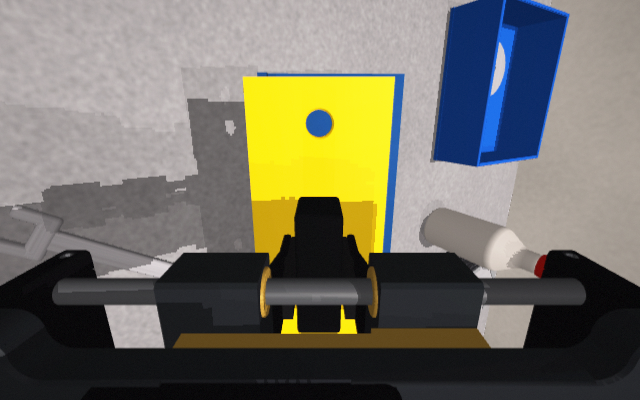

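Plate held cleanly, with the far hole at (319,123). Levelling and carrying it over the box.

servo_tool --commands '[0,0,-10,7.55,0.85,-3.3,0,0,-12,7.55,0.85,-3.3,0,0,-12,7.55,0.85,-3.35,0,0,-10,7.55,0.85,-3.4,0,0,0,0,0,0,-40,9,0,0,0,0,-45,9,0,0,0,0,-45,9,0,0,0,0,-45,9,0,0,0,0,-45,9,0,0,0,0]'

```text
time_s: 24.35
tool_pos: [0.487, 0.1182, 0.1915]
tool_rot: [178.5, 0.7, 102.8]
force: [-0.1, 0.7, -1.0]
grip_width: 0.0237
```

```bash
python3 -c "
from t import *
delta(.5778,-.0185,.2,103.94)"
```

```text
t 24.35 p [487.  118.2 191.5] rot [178.53   0.73 102.76] F [-0.08  0.72 -1.04] g 23.7
 q [-19.   0.   1. 108.   1.  71.  -5.]
 shift now-axes [-153.5   58.5   -5. ] shift after-turn axes [-154.6   55.2   -8.5] turn [ 1.46  0.74 -1.17]
```

servo_tool --commands '[-38,14,-2,0,0,0,-38,14,-2,0,0,0,-38,14,-2,0,0,0,-27,10,-2,0,0,0,-10,4,0,0,0,0,0,0,0,0,0,0,0,0,0,0,0,0]'

```text
time_s: 25.05
tool_pos: [0.5745, -0.0127, 0.2034]
tool_rot: [178.6, 0.5, 102.9]
force: [-0.1, 0.0, -1.1]
grip_width: 0.0238
```

```bash
cat > hole.py <<'E'
from t import *
import sys
o=monitor.get_obs();r=Ro.from_euler('xyz',o['tool_rot'],degrees=True)
im,d=read_camera('wrist');save(sys.argv[1],im)
delta(.5775,-.0185,.2,103.94)
ci=camera_info('wrist')
K=np.array(ci['camera_matrix']);T=np.array(ci['T_tool_cam'])
v,u=np.mgrid[0:400,0:640];Pc=np.stack([(u-K[0,2])/K[0,0]*d,(v-K[1,2])/K[1,1]*d,d],-1)
Pt=Pc@T[:3,:3].T+T[:3,3]
hsv=cv2.cvtColor(im,cv2.COLOR_RGB2HSV)
yel=(d>0)&(hsv[...,0]>20)&(hsv[...,0]<35)&(hsv[...,1]>170)&(abs(Pt[...,2])<.02)
zp=np.median(Pt[yel][:,2]);print('yel n',yel.sum(),'tool z of face mm',zp*1000)
A=np.c_[Pt[yel][:,:2],np.ones(yel.sum())];s=np.linalg.lstsq(A,Pt[yel][:,2],rcond=None)[0];print('face tilt deg (x,y)',np.degrees(s[:2]))
mask=yel.astype(np.uint8)
cn,h=cv2.findContours(mask,cv2.RETR_CCOMP,cv2.CHAIN_APPROX_NONE)
for i,c in enumerate(cn):
    if h[0][i][3]>=0 and 60<cv2.contourArea(c)<3000:
        M=cv2.moments(c);cx,cy=M['m10']/M['m00'],M['m01']/M['m00']
        ray=np.array([(cx-K[0,2])/K[0,0],(cy-K[1,2])/K[1,1],1]);ray=T[:3,:3]@ray
        k=(zp-T[2,3])/ray[2];p=T[:3,3]+k*ray;print('hole px',cx,cy,cv2.contourArea(c),'tool',(p*1000).round(1),'world',((r.apply(p)+o['tool_pos'])*1000).round(1))
# yellow lateral edges
q=Pt[yel]*1000;print('yel y range',np.percentile(q[:,1],[1,99]),'x max',np.percentile(q[:,0],99.5))
for lo in range(20,100,20):
    k=(q[:,0]>lo)&(q[:,0]<lo+20)
    if k.sum()>20: print(lo,np.percentile(q[k,1],[.5,99.5]).round(1))
E
python3 hole.py w8
```

```text
t 25.1 p [574.7 -12.3 203.7] rot [178.56   0.54 102.94] F [-0.02 -0.75 -0.56] g 23.7
 q [-10.   9.   9.  97.  -1.  73.  12.]
 shift now-axes [-6.7  1.3  3.8] shift after-turn axes [-6.7  1.2  3.7] turn [ 1.43  0.55 -0.99]
yel n 21519 tool z of face mm 3.9859911941902135
face tilt deg (x,y) [0.07273275 0.05505069]
hole px 318.44224422442244 123.00660066006601 606.0 tool [74.8  0.   4. ] world [558.   60.3 198.7]
yel y range [-39.22053748  39.14531669] x max 98.17359097013987
20 [-39.6  39.5]
40 [-39.6  39.5]
60 [-39.5  39.5]
80 [-39.5  39.4]
```

View pics/w8.png

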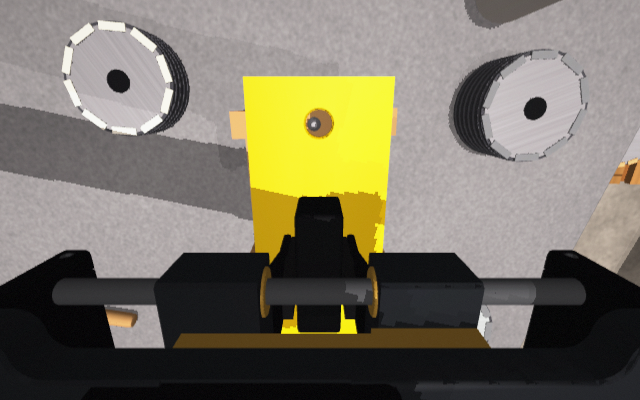

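The wrist view shows the pin at (314,125) through the hole at (318,123), and the plate sits square in the hand. Correcting attitude and lowering to just above the pins.

servo_tool --commands '[0,0,10,1.4,0.5,-1,-6,1,20,0,0,0,0,0,20,0,0,0,0,0,15,0,0,0,0,0,5,0,0,0,0,0,0,0,0,0,0,0,0,0,0,0]'

```text
time_s: 25.8
tool_pos: [0.5791, -0.0201, 0.1353]
tool_rot: [179.8, 0.1, 103.8]
force: [0.5, -0.6, -1.2]
grip_width: 0.0238
```

```bash
python3 hole.py w9; python3 -c "
import cv2;i=cv2.imread('pics/w9.png');cv2.imwrite('pics/w9z.png',cv2.resize(i[70:180,230:410],None,fx=4,fy=4))"
```

```text
t 25.85 p [579.3 -20.1 135.6] rot [1.7980e+02 1.3000e-01 1.0383e+02] F [-0.34  0.3  -0.66] g 23.8
 q [ -9.  13.   9. 100.  -2.  67.  15.]
 shift now-axes [  1.9  -1.2 -64.4] shift after-turn axes [  2.   -1.4 -64.4] turn [ 0.2   0.13 -0.11]
yel n 21544 tool z of face mm 3.9793243525262505
face tilt deg (x,y) [0.07613868 0.06165219]
hole px 318.44827586206895 122.96141215106732 609.0 tool [74.9  0.   4. ] world [561.2  52.6 131.2]
yel y range [-39.26611211  39.16653376] x max 98.17975214993997
20 [-39.7  39.6]
40 [-39.7  39.5]
60 [-39.5  39.6]
80 [-39.5  39.4]
```

View pics/w9z.png

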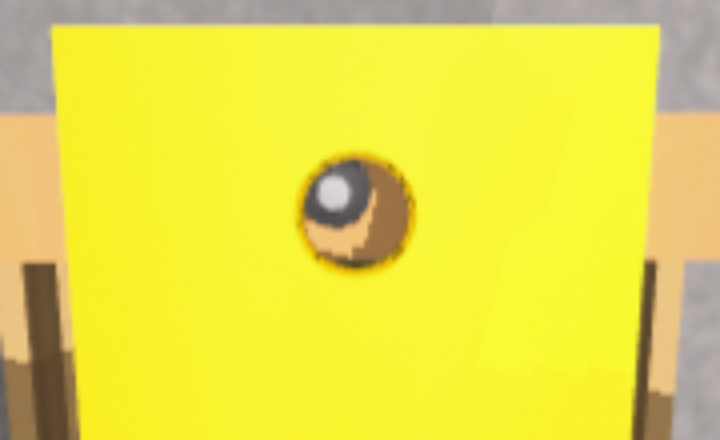

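The pin tip shows at zoom (333,192), i.e. image (313.2,118), to the upper left in the hole. Working out the correction.

```bash
cat > pin.py <<'E'
from t import *
import sys
u,v=map(float,sys.argv[1:3]);o=monitor.get_obs();ci=camera_info('wrist');K=ci['camera_matrix'];T=ci['T_tool_cam']
ray=T[:3,:3]@np.array([(u-K[0,2])/K[0,0],(v-K[1,2])/K[1,1],1])
zt=o['tool_pos'][2]-.110
p=T[:3,3]+(zt-T[2,3])/ray[2]*ray
r=Ro.from_euler('xyz',o['tool_rot'],degrees=True)
print('pin tool',p*1000,'world',r.apply(p)+o['tool_pos'], 'shift',(p*1000-[74.9,0,0])[:2])
delta(.5771,-.0173,.13,103.94)
E
python3 pin.py 313.2 118
```

```text
pin tool [76.84072607 -3.24594162 25.62584842] world [0.55791846 0.0536654  0.10981497] shift [ 1.94072607 -3.24594162]
t 25.85 p [579.3 -20.1 135.6] rot [1.7980e+02 1.3000e-01 1.0383e+02] F [-0.34  0.3  -0.66] g 23.8
 q [ -9.  13.   9. 100.  -2.  67.  15.]
 shift now-axes [ 3.3 -1.5  5.6] shift after-turn axes [ 3.3 -1.5  5.6] turn [ 0.2   0.13 -0.11]
```

servo_tool --commands '[2.3,-2.6,3,0.2,0,-0.1,0,0,0,0,0,0,0,0,0,0,0,0]'

```text
time_s: 26.15
tool_pos: [0.5756, -0.0186, 0.1318]
tool_rot: [-179.9, 0.1, 103.9]
force: [0.1, -0.3, -1.2]
grip_width: 0.024
```

```bash
python3 hole.py w10|grep -v '^[2468]0'; python3 -c "
import cv2;i=cv2.imread('pics/w10.png');cv2.imwrite('pics/w10z.png',cv2.resize(i[90:160,270:370],None,fx=7,fy=7))"
```

```text
t 26.2 p [575.6 -18.7 131.8] rot [-1.7993e+02  1.2000e-01  1.0391e+02] F [ 1.   -0.34 -0.77] g 23.8
 q [ -9.  13.   9. 101.  -2.  66.  15.]
 shift now-axes [ -0.4   1.8 -68.2] shift after-turn axes [ -0.2   1.9 -68.2] turn [-0.07  0.12 -0.03]
yel n 21549 tool z of face mm 3.981981745912994
face tilt deg (x,y) [0.08367174 0.05904167]
hole px 318.4564860426929 122.93869731800764 609.0 tool [74.9  0.   4. ] world [557.5  54.1 127.7]
yel y range [-39.29746716  39.20432249] x max 98.18278711408625
```

View pics/w10z.png

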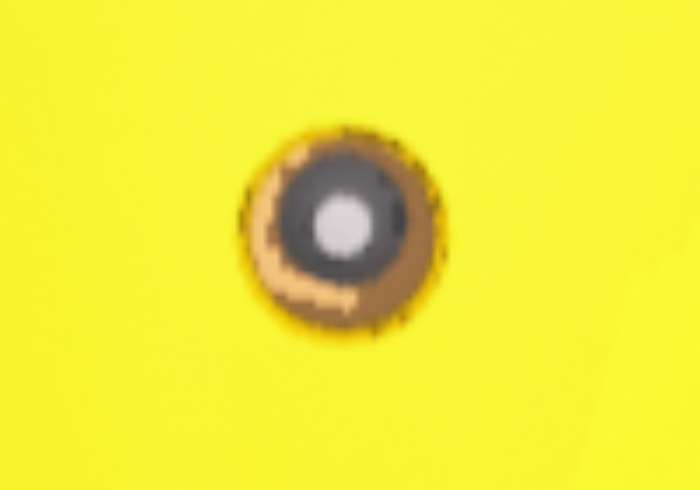

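```bash
python3 pin.py 318.7 121.7
```

```text
pin tool [74.79192738  0.14154704 21.8262828 ] world [0.55776664 0.05386607 0.10984787] shift [-0.10807262  0.14154704]
t 26.2 p [575.6 -18.7 131.8] rot [-1.7993e+02  1.2000e-01  1.0391e+02] F [ 1.   -0.34 -0.77] g 23.8
 q [ -9.  13.   9. 101.  -2.  66.  15.]
 shift now-axes [1.  1.8 1.8] shift after-turn axes [1.  1.8 1.8] turn [-0.07  0.12 -0.03]
```

The hole is centred on the pin to ~0.2 mm. Lowering.

servo_tool --commands '[0,0,6,0,0,0,0,0,5,0,0,0,0,0,4,0,0,0,0,0,3,0,0,0,0,0,0,0,0,0,0,0,0,0,0,0]'

```text
time_s: 26.8
tool_pos: [0.5755, -0.0188, 0.1135]
tool_rot: [-179.9, 0.1, 103.9]
force: [-0.2, -0.1, -0.9]
grip_width: 0.0239
```

```bash
python3 hole.py w11|grep -v '^[2468]0'; python3 -c "
import cv2;i=cv2.imread('pics/w11.png');cv2.imwrite('pics/w11z.png',cv2.resize(i[90:160,270:370],None,fx=7,fy=7))"
```

```text
t 26.85 p [575.7 -18.8 113.7] rot [-1.7992e+02  1.2000e-01  1.0391e+02] F [-0.2  -0.73 -1.46] g 23.8
 q [ -9.  14.   9. 102.  -2.  64.  15.]
 shift now-axes [ -0.3   1.7 -86.3] shift after-turn axes [ -0.1   1.9 -86.3] turn [-0.08  0.12 -0.03]
yel n 21555 tool z of face mm 3.9809043850785875
face tilt deg (x,y) [0.07127557 0.06441261]
hole px 318.4481054365733 122.98434925864909 607.0 tool [74.9 -0.   4. ] world [557.5  53.8 109.4]
yel y range [-39.29065678  39.16571513] x max 98.19018064215496
```

View pics/w11z.png

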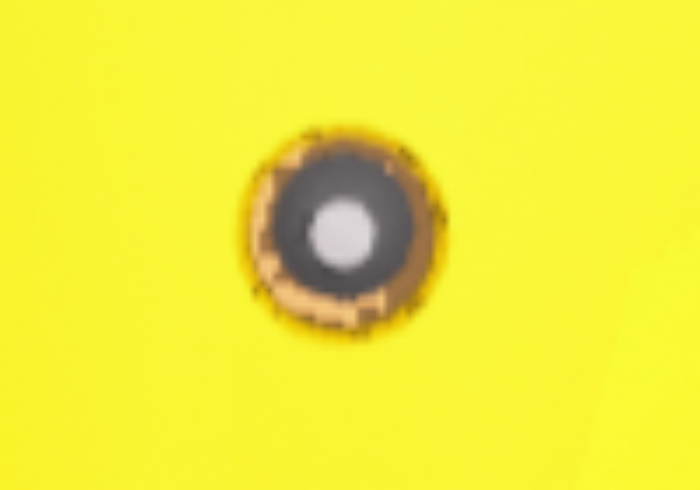

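The pin is centred in the hole at (343,233) zoomed, with a clear gap all round. Continuing down.

servo_tool --commands '[0,0,4,0,0,0,0,0,3,0,0,0,0,0,2,0,0,0,0,0,0,0,0,0]'

```text
time_s: 27.25
tool_pos: [0.5752, -0.0188, 0.1041]
tool_rot: [-179.9, 0.1, 103.9]
force: [-0.6, 0.4, -0.9]
grip_width: 0.0234
```

servo_tool --commands '[0,0,2,0,0,0,0,0,0,0,0,0]'

```text
time_s: 27.45
tool_pos: [0.5754, -0.0188, 0.1024]
tool_rot: [-179.9, 0.1, 103.9]
force: [-0.7, -0.4, -1.4]
grip_width: 0.0241
```

servo_tool --commands '[0,0,1,0,0,0,0,0,0,0,0,0]'

```text
time_s: 27.65
tool_pos: [0.5755, -0.0188, 0.1015]
tool_rot: [-179.9, 0.1, 103.9]
force: [0.2, -0.3, -0.4]
grip_width: 0.0237
```

servo_tool --commands '[0,0,1,0,0,0,0,0,0,0,0,0]'

```text
time_s: 27.85
tool_pos: [0.5757, -0.0189, 0.101]
tool_rot: [-179.9, 0.1, 103.9]
force: [-0.1, -0.5, 1.0]
grip_width: 0.0243
```

servo_tool --commands '[0,0,0.7,0,0,0,0,0,0,0,0,0]'

```text
time_s: 28.05
tool_pos: [0.5757, -0.0189, 0.101]
tool_rot: [-179.9, 0.1, 103.9]
force: [-3.5, -0.0, 5.8]
grip_width: 0.0239
```

servo_tool --commands '[0,0,0.5,0,0,0,0,0,0,0,0,0]'

```text
time_s: 28.25
tool_pos: [0.5757, -0.0189, 0.101]
tool_rot: [-179.9, 0.1, 103.9]
force: [-3.8, -1.1, 8.1]
grip_width: 0.0235
```

Seated: firm contact at TCP 0.101, and the expected flush height is ~0.100. Releasing and backing off.

servo_tool --commands '[0,0,0,0,0,0,0,0,0,0,0,0,0,0,0,0,0,0,0,0,0,0,0,0,0,0,0,0,0,0]' --jaw 60

```text
time_s: 28.75
tool_pos: [0.5754, -0.0189, 0.0992]
tool_rot: [-179.9, 0.1, 103.9]
force: [-0.1, 0.9, 0.4]
grip_width: 0.0551
```

servo_tool --commands '[0,0,-8,0,0,0,0,0,-20,0,0,0,0,0,-30,0,0,0,0,0,-40,0,0,0,0,0,-40,0,0,0,0,0,0,0,0,0,0,0,0,0,0,0]'

```text
time_s: 29.45
tool_pos: [0.5764, -0.0185, 0.239]
tool_rot: [179.9, 0.1, 103.9]
force: [-0.1, 0.1, -0.4]
grip_width: 0.0595
```

servo_tool --commands '[40,-10,-10,0,0,0,45,-10,0,0,0,0,45,-10,0,0,0,0,45,-10,0,0,0,0,45,-10,0,0,0,0,45,-10,0,0,0,0,0,0,0,0,0,0,0,0,0,0,0,0]'

```text
time_s: 30.25
tool_pos: [0.4525, 0.2248, 0.2456]
tool_rot: [-179.8, 0.2, 104.1]
force: [-0.0, -0.3, 0.2]
grip_width: 0.0597
```

```bash
python3 - <<'E'
from t import *
o=monitor.get_obs();print(o['tool_pos'],o['force'],o['grip_width'],o['time_s'])
im,d=read_camera('top');save('top2',im);P=cloud('top',d)
s,ds=read_camera('scene');save('sc2',s)
hsv=cv2.cvtColor(im,cv2.COLOR_RGB2HSV)
ok=(d>0)&(abs(P[...,0]-.578)<.14)&(abs(P[...,1]+.0185)<.14)
yel=ok&(hsv[...,0]>20)&(hsv[...,0]<35)&(hsv[...,1]>150)&(abs(P[...,2]-.096)<.01)
print(yel.sum(),cv2.minAreaRect((P[yel][:,:2]*1000).astype(np.float32)),np.median(P[yel][:,2]))
A=np.c_[P[yel][:,:2],np.ones(yel.sum())];print('tilt rad',np.linalg.lstsq(A,P[yel][:,2],rcond=None)[0][:2])
b=ok&(abs(P[...,2]-.13)<.006);print('bar',b.sum(),cv2.minAreaRect((P[b][:,:2]*1000).astype(np.float32)),np.median(P[b][:,2]))
c=cv2.resize(im[140:270,250:410],None,fx=4.5,fy=4.5);save('top2z',c)
E
```

```text
[0.45249899 0.22484735 0.24555972] [-0.01803732 -0.33795868  0.16448665] 0.05968490135158572 30.25
2214 ((577.4033813476562, -18.785179138183594), (80.93389892578125, 198.1088409423828), 14.244767189025879) 0.09639520579486582
tilt rad [0.00220667 0.00210948]
bar 301 ((577.9895629882812, -18.94689178466797), (24.546823501586914, 69.54744720458984), 13.760568618774414) 0.13031779220034603
```

View pics/top2z.png

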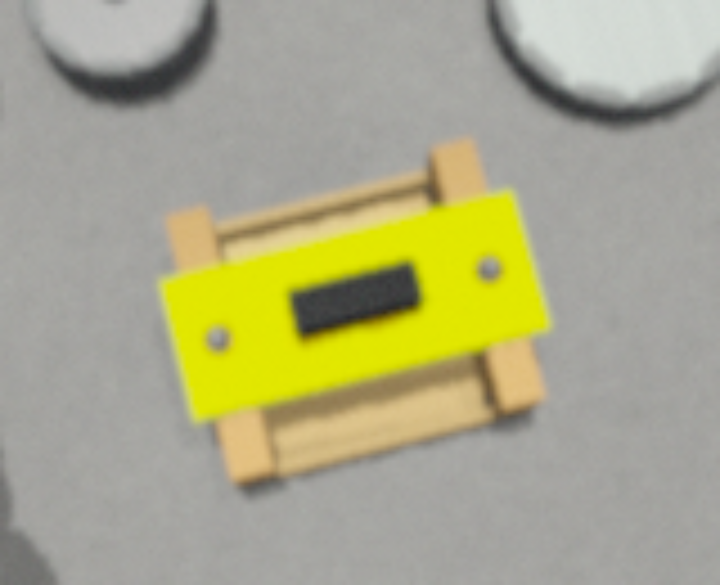

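View pics/sc2.png

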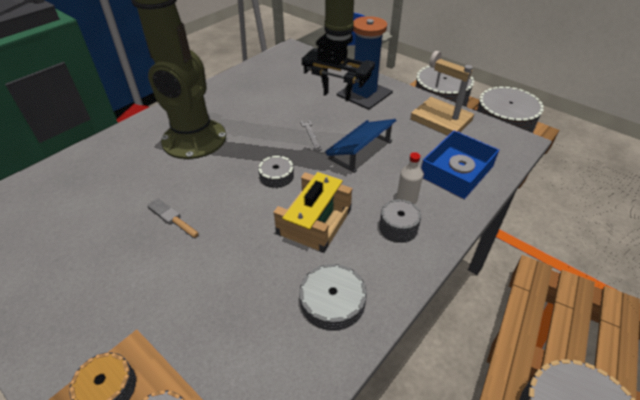

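Both pins stand through the holes (zoomed (218,338) and (489,268)). The plate top is at 96.4 mm, level, centred within 1 mm and in line, and the bystanders are unmoved. Handing in.

```bash
python3 -c "
from cell import env
print(env.sign_off())"
```

```text
the job is handed in; nothing more can be done
None
```

I packed the box as asked and handed it in at about 30 s of the 72 s allowed; the hand-in gives no verdict, so I don't have the official result.

- **Heavier tin:** tin B pulled about 9 N when lifted (tin A only about 2–2.5 N), so it went flat on the box floor first. The arm hid it from the top camera afterwards. I relied on the contact force at touchdown and the wrist pictures, which show it in place under the other tin.
- **Lighter tin:** tin A lies on top, squarely in the box. Its top measured 86 mm up, and it is within about 1 mm of the box's middle.
- **Cover plate:** both pins stand through its holes. Its top face is at 96.4 mm (96 mm would be exactly flush). It is tilted by about 0.003 rad, off centre by less than 1 mm and turned about 0.3° from the box.
- **Release and bystanders:** everything was set down under light contact, about 8 N at most, and let go, and the gripper is clear. In the last pictures the blade stacks and the bottle are where they were.

**One disagreement:** while lining up over the pins, the wrist camera and the top camera differed by about 1.5–2 mm. I followed the pin as seen through the plate's hole, and it seated cleanly.

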